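Find where a counterweight tube balances and rest it level on the post

ROBOT

A 7-joint arm with a two-finger parallel gripper is mounted at the origin on a cart in front of the work surface, level with it; the furniture and walls round the work are solid. World frame = base frame: x ahead of the robot, y to its left, z up, the work surface at z = 0. Lengths are in m, angles in rad, forces in N, time in s.
With the tool pointing down it reaches from about 0.4 to 0.875 m from the base axis. Payload 19.3 kg.
Tool frame: the origin (TCP) lies at the centre of the arm's flange, where the gripper is bolted on; the fingertips stand 173 mm ahead of it and the grasp point (between the pads) lies 155 mm ahead of it; z points along the fingers, y is the direction in which the jaws open and shut (so a half turn about z gives the same grasp; the last joint's range is limited). The gripper opens to 85 mm and grips with 20 to 120 N. Pads are 22 mm wide; open, the fingers measure 114 mm over their backs; the gripper's body (76 mm by 85 mm) begins 54 mm behind the grasp point. The pads swing forward as they close: fully open they stand 13 mm farther back than shut.
Start: joints at [-1.246, 0.521, -0.036, 1.599, 0.021, 1.021, -0.113], TCP at [0.24, 0.577, 0.405] pointing down, gripper open.
Joint ranges: [-2.91, 2.91], [-0.3, 2.13], [-1.5, 1.42], [0.17, 2.43], [-1.26, 4.41], [0.16, 1.93], [-2.52, 2.52]. Speed limits (rad/s): [1.89, 1.89, 2.39, 2.39, 3.01, 3.01, 3.01].

INTERFACE

Orientations are given as [roll, pitch, yaw] about the fixed x, y, z axes, in that order (R = Rz(yaw) Ry(pitch) Rx(roll)).
In Python, from rig import get_state, read_camera, sign_off gives the robot as it stands.
- The arm moves only by the tool carry_out, never from a script. Its argument "moves" is a list of rows, each a list of 2 entries, a list of its own where there are three numbers: the shift along the world's x, y, z in m, then the turn about the world's z in rad. In form: [[[tx, ty, tz], turn], ...]. A call has 1 to 20 rows; each row shifts and turns the pose as measured when the row begins; what a row does not reach is not made up. A row lasts 1/12 s, in which the tool goes at most 41.7 mm and 7.16 degrees, less where a joint would pass 70% of its speed; a pose out of reach is approached as far as the arm can. A call with a gripper value outside its range is refused whole. "claw" is the closure, from -1 (fully open) to 1 (shut), set as the call begins (left out, the last holds). The fingers move at their own pace and stop on an object; the grip force is fixed at half the most. Time passes only in rows, so rows that do not move let the fingers close. It gives the time, the measured TCP pose, the force and the opening at its end, in the units of the state.
- get_state(): the state, without advancing time (a new reading comes with each control period).
- read_camera(name): name is "side" or "top" or "wrist"; returns a dict with "frame" (384x512x3 uint8, blue, green, red), "K" (3x3 intrinsics, pixels), "extrinsics" (4x4, takes a point from camera to world coordinates); the wrist camera has in their place "T_tool_cam" (4x4, takes a point from camera to tool coordinates, whose origin is the TCP and whose axes are the flange's). Camera axes: x right, y up, looking along -z (the intrinsics and any distortion apply to the point x, -y, -z); pixel columns grow to the right and rows downward; lengths in m; the calibration is good to about 2 mm. A picture is of the moment at which its call begins: read the wrist's pose just before it. There is no depth.
- sign_off(): hands the job in, once; it reports no verdict.
The state is a dict: "time": time; "joint_positions": joint angles; "qd": joint speeds; "joint_efforts": joint torques, N m; "position": TCP position; "tool_rot": TCP orientation; "wrist_force": force on the tool from outside, world axes, zero at the start; "wrist_torque": the same for the moment, N m; "grip_width": finger opening in m.
Only numpy, scipy, OpenCV 4.12 (cv2) and the standard library are available. Lean on these libraries where they do the work, as an engineer would, in place of code of your own. Each camera call takes 0.05 s, during which the arm holds its last target. There are 200 camera calls.

TASK

The counterweight tube lying on the worktop has a steel slug locked somewhere inside it, so its balance point may be well off the middle and cannot be seen. Lift the tube at trial points until you find where it does not tip, then set it down gently at that point on the small yellow head of the post and let go, so that it stays there level, balanced on the head alone. Leave the petri dish, the dye set, the glass dish and the tape roll where they are.

Things in the scene. Friction and masses are not known exactly. Their poses are not given: they have to be found in the camera images.
- bar: The counterweight tube: closed square aluminium tube 340 mm long, 26 wide, 36 high, lying on a 26 mm wide face; red cap at its +x end, black cap at its -x end, black tick lines every 20 mm (the longer one is the middle). Origin: centre of its underside at mid-length; x along the tube to the red end, z up. Mass about 0.42 kg. Rigid; firm gripping across its width is harmless.
- bar_top (a point): Centre of the tube's top face at mid-length, 36 mm above its origin, same axes. The locked slug puts the balance point anywhere up to about 80 mm from the middle, to either side, along x; it differs every time and never shifts. Held far from it, the heavy side pulls down with up to about 0.35 N m.
- post: The fixed post: steel foot plate 80 x 80 x 10 mm, a round column 18 mm in diameter, and a square yellow head 22 x 22 mm, 10 mm thick, whose flat top is 90 mm above the worktop. Bolted down; only the head yields, straight down on a spring (3 N per mm, stop after 6 mm). Origin: centre of the foot's underside; z up, the sides of the head run along x and y.
- post_top (a point): Centre of the flat top face of the yellow head, 90 mm above the worktop. The tube is to rest here on its underside, at any heading (its weight sinks the head by 1 to 2 mm). The head is only 22 mm wide, so the tube tips off if its balance point lies more than about 11 mm from the head's centre. Never press on the post with more than 25 N.
- petri: Petri dish, 94 mm across, 15 mm high, loose on the worktop; leave alone. Origin: centre of its underside.
- dyes: White tray of six small stain vials, 62 x 150 x 30 mm, loose; leave alone. Origin: centre of its underside, long side along y.
- dish: Low clear glass dish with a spout, 101 x 99 x 49 mm, loose; leave alone. Origin: centre of its underside.
- tape: Roll of teal marking tape lying flat, 52 mm across, 19 mm high, loose; leave alone. Origin: centre of its underside.
There are look-alikes about, which are no part of the job. What is shaped like the post but purple is not meant.

How it is judged:
By the outcome, as a careful person would: the job done as asked, in the order asked, and still so for the second after the job is handed in, with the robot touching nothing.
It also fails if it takes over 64 s, if anything falls off the work surface, if the arm or the gripper's body presses on something with over 40 N, if the wrist force passes 120 N, or if a joint passes its speed limit or range.

## Working session

There is one attempt and no reset: what is moved stays moved. The work goes in short steps, Python scripts to look and compute and a tool call to move; the robot and the scene stay as the last step left them, time stands still between calls to the robot, and variables do not carry over. Pictures are saved under pics/ and viewed, about 8 in all and at most 12, crops included, and the job is handed in when it is done.

Besides the shell and the picture viewer there is one more tool, called after "Emit:" in YAML: its name, and indented under it one key for each argument. carry_out: Moves the arm, as the interface text tells. Its arguments: {"type":"object","properties":{"moves":{"type":"array"},"claw":{"type":"number"}},"required":["moves"]}

```bash
mkdir -p pics; ls
python3 - <<'E'
from rig import *
import cv2,numpy as np
np.set_printoptions(precision=4,suppress=True)
s=get_state()
for k,v in s.items(): print(k,np.round(v,4))
ims=[]
for n in ("top","side"):
    c=read_camera(n); cv2.imwrite(f"pics/{n}0.png",c["frame"]); print(n,c["K"],c["extrinsics"],[k for k in c])
    np.savez(f"{n}0.npz",**{k:c[k] for k in("frame","K","extrinsics")})
E
```

```text
pics
time 0.0
joint_positions [-1.2462  0.522  -0.0363  1.6     0.0212  1.0211 -0.1128]
qd [-0.0013 -0.0008  0.0003  0.0001 -0.0008  0.0008 -0.0002]
joint_efforts [ -0.0013 -92.7083   1.9795 -36.9926   0.0178   0.0082  -0.0001]
position [0.2403 0.5768 0.4041]
tool_rot [-3.1405  0.0001  2.7468]
wrist_force [0.2231 0.8419 1.0327]
wrist_torque [-0.0183 -0.0781 -0.0222]
grip_width 0.0853
top [[397.7285   0.     244.6301]
 [  0.     397.7285 198.3596]
 [  0.       0.       1.    ]] [[ 0.066   0.976  -0.2073  0.2757]
 [-0.9978  0.0645 -0.0137  0.0002]
 [-0.      0.2078  0.9782  1.2325]
 [ 0.      0.      0.      1.    ]] ['frame', 'K', 'extrinsics']
side [[467.9904   0.     258.7496]
 [  0.     467.9904 190.1886]
 [  0.       0.       1.    ]] [[ 0.9973  0.0403 -0.0613  0.4273]
 [-0.0734  0.5466 -0.8342 -1.2504]
 [-0.0001  0.8364  0.5481  0.9378]
 [ 0.      0.      0.      1.    ]] ['frame', 'K', 'extrinsics']
```

View pics/top0.png

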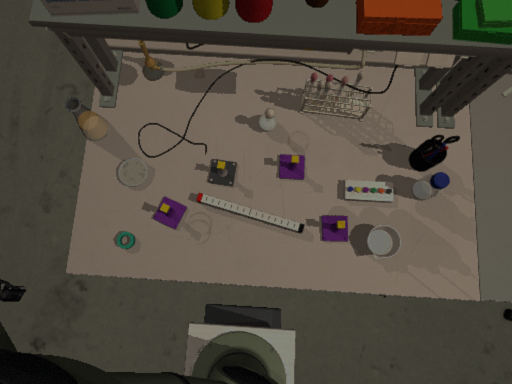

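View pics/side0.png

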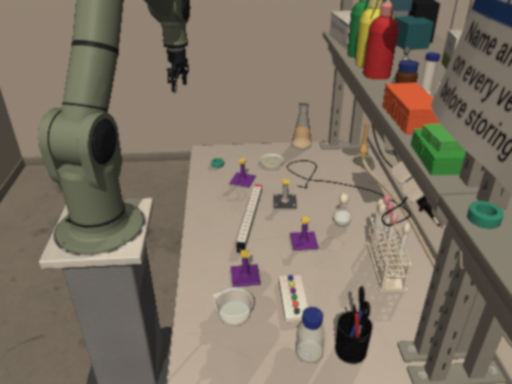

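The top view shows the tube from its red end at (199,198) to its black end at (302,229). The grey post has its head at about (221,165), and three purple decoys stand around it. The side view agrees, with the grey post at (286,190).

```bash
cat > h.py <<'E'
import numpy as np,cv2
def ray(c,uv,z,T=None):
    K,E=c["K"],(c["extrinsics"] if T is None else T)
    d=E[:3,:3]@np.array([(uv[0]-K[0,2])/K[0,0],-(uv[1]-K[1,2])/K[1,1],-1])
    return E[:3,3]+d*(z-E[2,3])/d[2]
def proj(c,P,T=None):
    K,E=c["K"],(c["extrinsics"] if T is None else T)
    p=E[:3,:3].T@(np.asarray(P)-E[:3,3]); return np.array([K[0,0]*p[0]/-p[2]+K[0,2],K[1,1]*-p[1]/-p[2]+K[1,2]])
def blobs(m,amin=4):
    n,l,s,c=cv2.connectedComponentsWithStats(m.astype(np.uint8)); return [(c[i].round(1),s[i].tolist()) for i in range(1,n) if s[i,4]>=amin]
E
python3 - <<'E'
from h import *
np.set_printoptions(precision=4,suppress=True)
for n,roi in (("top",(100,140,380,250)),("side",(190,150,340,290))):
    c=dict(np.load(n+"0.npz")); f=c["frame"]; hsv=cv2.cvtColor(f,cv2.COLOR_BGR2HSV)
    M=np.zeros(f.shape[:2],bool); M[roi[1]:roi[3],roi[0]:roi[2]]=1
    y=cv2.inRange(hsv,(18,120,90),(35,255,255))>0
    print(n,"yellow")
    for b,s in blobs(y&M): print(b,s,ray(c,b,.088)[:2])
    r=(cv2.inRange(hsv,(0,150,60),(8,255,255))|cv2.inRange(hsv,(172,150,60),(180,255,255)))>0
    print("red");[print(b,s,ray(c,b,.02)[:2]) for b,s in blobs(r&M)]
    p=cv2.inRange(hsv,(130,80,30),(160,255,255))>0
    print("purple");[print(b,s,ray(c,b,.01)[:2]) for b,s in blobs(p&M,30)]
    # white body of the tube
    w=(f.min(2)>150)&M
    print("white");[print(b,s,ray(c,b,.036)[:2]) for b,s in blobs(w,60)]
    k=(f.max(2)<45)&M
    print("black");[print(b,s,ray(c,b,.03)[:2]) for b,s in blobs(k,12)]
    g=(hsv[...,1]<60)&(f.max(2)<100)&M
    print("grey");[print(b,s,ray(c,b,.01)[:2]) for b,s in blobs(g,60)]
t=dict(np.load("top0.npz"));cr=t["frame"][140:250,140:360]
cv2.imwrite("pics/crop1.png",cv2.resize(cr,None,fx=3.6,fy=3.6,interpolation=cv2.INTER_CUBIC))
E
```

```text
top yellow
[295.  158.8] [291, 155, 8, 8, 49] [ 0.6496 -0.1268]
[220.7 164.5] [217, 161, 8, 8, 52] [0.6171 0.0946]
[358. 189.] [356, 187, 5, 5, 21] [ 0.5687 -0.3163]
[164.2 207.5] [160, 203, 10, 10, 57] [0.4755 0.2494]
[341. 224.] [338, 221, 7, 7, 49] [ 0.4609 -0.2678]
red
[199.2 196.5] [197, 193, 6, 8, 35] [0.5293 0.159 ]
purple
[291.  167.5] [279, 154, 26, 25, 501] [ 0.6452 -0.1238]
[170.3 213.1] [153, 197, 34, 32, 559] [0.4727 0.2455]
[333.5 228.7] [322, 216, 26, 25, 552] [ 0.4573 -0.2632]
white
black
[148.8 155.1] [143, 152, 13, 5, 14] [0.6502 0.3288]
[222.2 173.7] [210, 162, 25, 23, 312] [0.6048 0.0924]
[290.4 165.4] [287, 163, 8, 7, 38] [ 0.6459 -0.1196]
[333.4 227. ] [330, 223, 8, 9, 50] [ 0.4595 -0.2585]
[300.6 228.2] [297, 224, 7, 9, 36] [ 0.4492 -0.159 ]
grey
[119.4 154.6] [100, 140, 47, 50, 565] [0.6519 0.4289]
[273.1 163.6] [264, 154, 17, 25, 140] [ 0.6544 -0.0661]
[219.7 172.7] [194, 159, 44, 28, 680] [0.613  0.1021]
[345.7 192.4] [337, 180, 37, 22, 199] [ 0.575  -0.2993]
[192.4 197.2] [188, 193, 9, 10, 61] [0.5277 0.1815]
[150.7 206.5] [141, 196, 25, 17, 119] [0.4895 0.
[... 271 characters left out ...]
] [0.6173 0.0901]
[304.9 219.8] [302, 217, 7, 7, 44] [ 0.6494 -0.1301]
[244.2 253.2] [240, 249, 9, 9, 65] [ 0.4593 -0.2692]
[291.4 283.6] [290, 282, 4, 4, 15] [ 0.5733 -0.3948]
red
purple
[242.3 178. ] [231, 165, 24, 21, 254] [0.4754 0.2497]
[303.6 239.6] [291, 225, 27, 25, 435] [ 0.6498 -0.1287]
[245.  274.4] [231, 259, 29, 27, 555] [ 0.4602 -0.2703]
white
[248.3 214.4] [238, 187, 22, 54, 381] [ 0.4837 -0.019 ]
[283.6 282.1] [279, 275, 11, 15, 115] [ 0.5619 -0.3352]
[298.5 282.1] [294, 274, 11, 16, 127] [ 0.6021 -0.3382]
black
[240.1 245.8] [238, 243, 6, 8, 30] [ 0.4508 -0.1678]
grey
[284.2 201.6] [274, 195, 22, 13, 220] [0.6143 0.0827]
[239.9 245.6] [236, 242, 10, 11, 64] [ 0.4508 -0.143 ]
```

View pics/crop1.png

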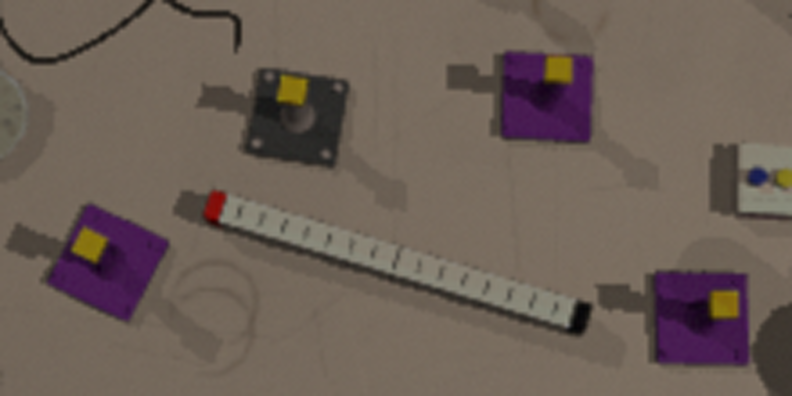

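The crop has the tube's middle tick at (397,260), which is full-image (250.3,212.2). The grey post's head is at (292,90), full-image (221,165). The tube's heading is about 1.32 rad and its centre is near (0.487, 0). The post head averages (0.617, 0.0925) over the two views. I'll go to a hover above the tube and refine with the wrist camera.

Emit:
carry_out:
  moves:
    - [[0.0137, -0.032, -0.002], -0.079]
    - [[0.0137, -0.032, -0.002], -0.079]
    - [[0.0137, -0.032, -0.002], -0.079]
    - [[0.0137, -0.032, -0.002], -0.079]
    - [[0.0137, -0.032, -0.002], -0.079]
    - [[0.0137, -0.032, -0.002], -0.079]
    - [[0.0137, -0.032, -0.002], -0.079]
    - [[0.0137, -0.032, -0.002], -0.079]
    - [[0.0137, -0.032, -0.002], -0.079]
    - [[0.0137, -0.032, -0.002], -0.079]
    - [[0.0137, -0.032, -0.002], -0.079]
    - [[0.0137, -0.032, -0.002], -0.079]
    - [[0.0137, -0.032, -0.002], -0.079]
    - [[0.0137, -0.032, -0.002], -0.079]
    - [[0.0137, -0.032, -0.002], -0.079]
    - [[0.0137, -0.032, -0.002], -0.079]
    - [[0.0137, -0.032, -0.002], -0.079]
    - [[0.0137, -0.032, -0.002], -0.079]
  claw: -1

```text
time: 1.6
position: [0.4868, -0.0229, 0.3641]
tool_rot: [-3.139, -0.004, 1.27]
wrist_force: [0.9, 0.4, 0.1]
grip_width: 0.0856
```

Emit:
carry_out:
  moves:
    - [[0, 0.02, 0.0], 0.05]
    - [[0, 0, 0], 0]
    - [[0, 0, 0], 0]
    - [[0, 0, 0], 0]

```text
time: 1.93
position: [0.4884, -0.0115, 0.3632]
tool_rot: [-3.139, -0.0, 1.302]
wrist_force: [-0.1, 0.3, -0.2]
grip_width: 0.0854
```

```bash
cat >> h.py <<'E'
from scipy.spatial.transform import Rotation as Ro
def wrist(name):
    from rig import get_state,read_camera
    s=get_state(); c=read_camera("wrist")
    T=np.eye(4);T[:3,:3]=Ro.from_euler("xyz",s["tool_rot"]).as_matrix();T[:3,3]=s["position"]
    c["extrinsics"]=T@c["T_tool_cam"]; cv2.imwrite(f"pics/{name}.png",c["frame"])
    np.savez(name+".npz",**{k:c[k] for k in("frame","K","extrinsics")}); return s,c
E
python3 - <<'E'
from h import *
np.set_printoptions(precision=4,suppress=True)
s,c=wrist("w1"); print(s["position"],s["tool_rot"],s["wrist_force"],s["wrist_torque"],c["T_tool_cam"],c["K"])
t=dict(np.load("top0.npz")); print("mid",ray(t,(250.3,212.2),.036))
E
```

```text
[ 0.4884 -0.0115  0.3632] [-3.1393 -0.0004  1.3024] [-0.102   0.2998 -0.1603] [-0.0192  0.0059  0.0149] [[ 0.0008  0.9564  0.2922  0.0747]
 [ 1.     -0.0009  0.0001  0.0009]
 [ 0.0003  0.2922 -0.9564  0.0288]
 [ 0.      0.      0.      1.    ]] [[273.5894   0.     255.206 ]
 [  0.     273.5894 191.2096]
 [  0.       0.       1.    ]]
mid [ 0.4874 -0.0031  0.036 ]
```

View pics/w1.png

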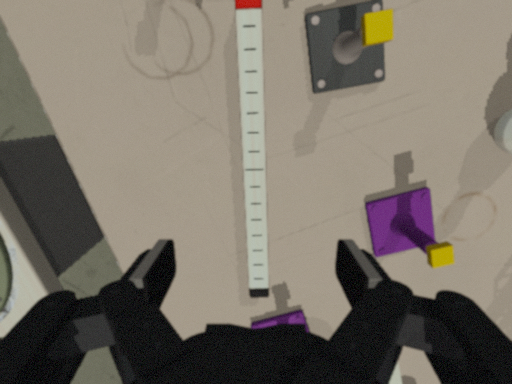

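The wrist view shows the tube upright in the picture, from its red cap at (249,3) to its black cap at (258,292), with the long tick at (253,169). The grey post's head is at about (377,28).

Run:
```python
from h import *
np.set_printoptions(precision=4,suppress=True)
c=dict(np.load("w1.npz")); f=c["frame"]; hsv=cv2.cvtColor(f,cv2.COLOR_BGR2HSV)
# tube white top: row centre line
w=(hsv[...,1]<40)&(f.min(2)>140); w[:,:225]=0; w[:,280:]=0; w[275:]=0
pts=[]
for v in range(15,270,5):
    u=np.flatnonzero(w[v])
    if len(u)>8: pts.append(((u[0]+u[-1])/2,v,u[-1]-u[0]+1))
pts=np.array(pts); P=np.array([ray(c,p[:2],.036)[:2] for p in pts])
vx=cv2.fitLine(P.astype(np.float32),cv2.DIST_HUBER,0,.01,.01).ravel(); d=vx[:2]*np.sign(vx[1])
print("line",vx,"yaw",np.arctan2(d[1],d[0]))
w0=np.linalg.norm(ray(c,(pts[20,0]-pts[20,2]/2,pts[20,1]),.036)-ray(c,(pts[20,0]+pts[20,2]/2,pts[20,1]),.036));print("width",w0)
# ticks along the line
tick=[(v,f[v,248:258].mean()) for v in range(15,280)]
prof=f[:, :,].mean(2); 
col=np.array([prof[v,int(round(np.interp(v,pts[:,1],pts[:,0])))-3:int(round(np.interp(v,pts[:,1],pts[:,0])))+4].mean() for v in range(15,285)])
mins=[i+15 for i in range(3,len(col)-3) if col[i]==col[i-3:i+4].min() and col[i]<col[max(0,i-8):i+9].max()-40]
S=[(v,ray(c,(np.interp(v,pts[:,1],pts[:,0]),v),.036)) for v in mins]
for a,b in zip(S,S[1:]+S[-1:]): print(a[0],a[1][:2],np.linalg.norm(a[1]-b[1]))
b=[x for x in blobs(cv2.inRange(hsv,(18,120,90),(35,255,255))>0,50)]
for x,s in b: print(x,s)
y=(cv2.inRange(hsv,(18,120,90),(35,255,255))>0); y[60:]=0
V=hsv[...,2]; print(np.unique(V[y]//10*10,return_counts=True))
top=y&(V>200); print([ (x,s,ray(c,x,.09)[:2]) for x,s in blobs(top,50)])
cn=max(cv2.findContours(top.astype(np.uint8),0,1)[0],key=cv2.contourArea); r=cv2.minAreaRect(cn);print([ray(c,q,.09)[:2] for q in cv2.boxPoints(r)])
```

```text
line [0.2307 0.973  0.4989 0.0345] yaw 1.3380485
width 0.025228431796401656
26 [0.5224 0.1347] 0.020003606873385513
49 [0.5178 0.1152] 0.019974791505210303
71 [0.5131 0.0958] 0.019898339104677996
92 [0.5087 0.0764] 0.020759840644454172
113 [0.5041 0.0562] 0.019997305975048996
132 [0.503  0.0362] 0.04046288616537868
169 [ 0.4899 -0.0021] 0.01970332764942981
186 [ 0.4859 -0.0214] 0.0
[377.5  27. ] [362, 9, 32, 38, 973]
[440.2 254.5] [427, 242, 27, 26, 567]
(array([ 90, 100, 110, 120, 130, 140, 150, 160, 170, 180], dtype=uint8), array([ 28,  16,  10,  20,  23,  16,  21,  47,  95, 697]))
[]Traceback (most recent call last):
  File "<stdin>", line 26, in <module>
ValueError: max() iterable argument is empty
```

Emit:
carry_out:
  moves:
    - [[0.0003, 0.0015, -0.025], 0.006]
    - [[0.0003, 0.0015, -0.03], 0.006]
    - [[0.0003, 0.0015, -0.03], 0.006]
    - [[0.0003, 0.0015, -0.025], 0.006]
    - [[0.0003, 0.0015, -0.025], 0.006]
    - [[0.0003, 0.001, -0.02], 0.006]
    - [[0, 0.0, -0.01], 0]
    - [[0, 0.0, -0.005], 0]
    - [[0, 0, 0], 0]
    - [[0, 0, 0], 0]

```text
time: 2.82
position: [0.4893, 0.001, 0.1886]
tool_rot: [3.14, -0.004, 1.347]
wrist_force: [0.1, -0.1, 0.6]
grip_width: 0.0854
```

Emit:
carry_out:
  moves:
    - [[0.0, 0.0, -0.006], -0.005]
    - [[0.0, 0.0, -0.006], -0.003]
    - [[0, 0, 0], 0]
    - [[0, 0, 0], 0]

```text
time: 3.15
position: [0.4904, 0.0013, 0.1784]
tool_rot: [3.135, -0.006, 1.338]
wrist_force: [-0.0, 0.2, -0.0]
grip_width: 0.0858
```

Emit:
carry_out:
  moves:
    - [[0, 0, 0], 0]
    - [[0, 0, 0], 0]
    - [[0, 0, 0], 0]
    - [[0, 0, 0], 0]
    - [[0, 0, 0], 0]
    - [[0, 0, 0], 0]
    - [[0, 0, 0], 0]
    - [[0, 0, 0], 0]
    - [[0, 0, 0], 0]
    - [[0, 0, 0], 0]
  claw: 1

```text
time: 3.98
position: [0.4906, 0.0013, 0.1795]
tool_rot: [3.134, -0.006, 1.338]
wrist_force: [-0.0, -0.3, 1.1]
grip_width: 0.0249
```

```bash
python3 -c "
from rig import *
import numpy as np
s=get_state();print({k:np.round(s[k],4) for k in('time','position','tool_rot','wrist_force','wrist_torque','grip_width')})"
```

```text
{'time': np.float64(3.9833), 'position': array([0.4906, 0.0013, 0.1795]), 'tool_rot': array([ 3.1344, -0.0065,  1.3382]), 'wrist_force': array([-0.0256, -0.26  ,  1.0852]), 'wrist_torque': array([ 0.0191,  0.1279, -0.0229]), 'grip_width': np.float64(0.0249)}
```

Gripped. I'll lift about 20 mm and read the force and torque.

Emit:
carry_out:
  moves:
    - [[0, 0, 0.007], 0]
    - [[0, 0, 0.007], 0]
    - [[0, 0, 0.007], 0]
    - [[0, 0, 0], 0]
    - [[0, 0, 0], 0]
    - [[0, 0, 0], 0]

```text
time: 4.48
position: [0.4903, 0.0014, 0.203]
tool_rot: [3.135, -0.006, 1.338]
wrist_force: [0.1, 0.1, -4.8]
grip_width: 0.0252
```

```bash
cat > ft.py <<'E'
from rig import *
import numpy as np
L=[]
for i in range(4):
    s=get_state(); L.append(np.r_[s['wrist_force'],s['wrist_torque']]); read_camera("side")
L=np.array(L); m=L.mean(0); y=s['tool_rot'][2]; d=np.array([np.cos(y),np.sin(y)])
print(np.round(L,3)); r=np.array([-m[4],m[3]])/m[2]  # tau=r x F ; tx=ry*Fz, ty=-rx*Fz
print('F',m[:3].round(2),'r',r.round(4),'along',round(float(r@d),4),'tau along-axis*',round(float(r@d*m[2]),3),np.round(s['position'],4),np.round(s['tool_rot'],4),s['time'],s['grip_width'])
E
python3 ft.py; python3 -c "
from h import *; s,c=wrist('w2')"
```

```text
[[ 0.071  0.142 -4.809  0.093  0.008 -0.06 ]
 [ 0.04   0.57  -4.125  0.13  -0.021  0.005]
 [-0.428 -0.558 -4.504  0.097 -0.01   0.016]
 [ 0.103  0.061 -4.468  0.094 -0.038 -0.059]]
F [-0.05  0.05 -4.48] r [-0.0034 -0.0232] along -0.0233 tau along-axis* 0.104 [0.4902 0.0014 0.2026] [ 3.1353 -0.0063  1.3381] 4.6333 0.02535071903889714
```

View pics/w2.png

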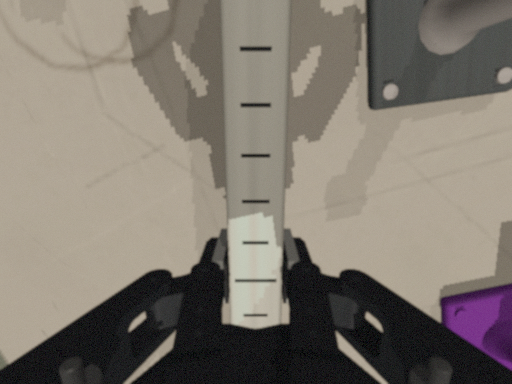

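The wrist view shows the pads closed on the tube at the long tick (256,281). The wrench puts the balance point about 23 mm toward the black end. I'll set the tube down, move 23 mm toward black and lift again.

Emit:
carry_out:
  moves:
    - [[0, 0, -0.008], 0]
    - [[0, 0, -0.007], 0]
    - [[0, 0, -0.004], 0]
    - [[0, 0, -0.002], 0]
    - [[0, 0, -0.001], 0]
    - [[0, 0, 0], 0]

```text
time: 5.23
position: [0.4903, 0.001, 0.1794]
tool_rot: [3.136, -0.008, 1.337]
wrist_force: [-0.4, 0.6, -3.2]
grip_width: 0.0247
```

Emit:
carry_out:
  moves:
    - [[0, 0, -0.001], 0]
    - [[0, 0, -0.001], 0]
    - [[0, 0, 0], 0]

```text
time: 5.48
position: [0.4903, 0.0007, 0.1795]
tool_rot: [3.135, -0.01, 1.336]
wrist_force: [-0.1, 0.0, -3.2]
grip_width: 0.0252
```

Emit:
carry_out:
  moves:
    - [[0, 0, 0], 0]
    - [[0, 0, 0], 0]
    - [[0, 0, 0], 0]
    - [[0, 0, 0], 0]
    - [[0, 0, 0], 0]
    - [[0, 0, 0.0], 0]
    - [[-0.0018, -0.0074, 0.0], 0]
    - [[-0.0018, -0.0074, 0.0], 0]
    - [[-0.0018, -0.0074, 0.0], 0]
    - [[0, 0, 0], 0]
    - [[0, 0, 0], 0]
  claw: -0.2

```text
time: 6.4
position: [0.4843, -0.0248, 0.1786]
tool_rot: [3.135, -0.009, 1.335]
wrist_force: [0.5, 0.2, 0.7]
grip_width: 0.0512
```

Emit:
carry_out:
  moves:
    - [[0, 0, 0], 0]
    - [[0, 0, 0], 0]
    - [[0, 0, 0], 0]
    - [[0, 0, 0], 0]
    - [[0, 0, 0], 0]
    - [[0, 0, 0], 0]
    - [[0, 0, 0.007], 0]
    - [[0, 0, 0.008], 0]
    - [[0, 0, 0.008], 0]
    - [[0, 0, 0.008], 0]
    - [[0, 0, 0], 0]
    - [[0, 0, 0], 0]
    - [[0, 0, 0], 0]
    - [[0, 0, 0], 0]
  claw: 1

```text
time: 7.57
position: [0.4841, -0.024, 0.2138]
tool_rot: [3.135, -0.01, 1.336]
wrist_force: [-0.4, -0.2, -4.5]
grip_width: 0.0255
```

```bash
python3 ft.py
```

```text
[[-0.427 -0.214 -4.481 -0.    -0.04  -0.012]
 [-0.276  0.028 -4.431 -0.033  0.015  0.036]
 [-0.225  0.513 -5.139 -0.031  0.029  0.012]
 [ 0.644 -0.591 -4.805 -0.06   0.009  0.06 ]]
F [-0.07 -0.07 -4.71] r [0.0007 0.0066] along 0.0066 tau along-axis* -0.031 [ 0.484  -0.0241  0.2135] [ 3.1354 -0.0096  1.3361] 7.7167 0.025166294964535946
```

```bash
sed -i 's/range(4)/range(30)/; s/^print(np.round(L,3));/print(L.std(0).round(3));/' ft.py; python3 ft.py
```

```text
[0.532 0.424 0.488 0.03  0.029 0.032]
F [-0.01  0.04 -4.18] r [0.0046 0.0038] along 0.0047 tau along-axis* -0.02 [ 0.4841 -0.0241  0.2138] [ 3.135  -0.0097  1.336 ] 9.2167 0.025093206141943852
```

The 30-sample average puts the balance point about 5 mm toward red from this grip (±1.3 mm), and the weight reads 4.2 N, as expected. I'll raise the tube and move part way to the post for a near view of its head.

Emit:
carry_out:
  moves:
    - [[0, 0, 0.02], 0]
    - [[0, 0, 0.025], 0]
    - [[0, 0, 0.025], 0]
    - [[0, 0, 0.025], 0]
    - [[0.01, 0.0, 0.01], 0]
    - [[0.015, 0.005, 0], 0]
    - [[0.015, 0.006, 0], 0]
    - [[0.01, 0.005, 0], 0]
    - [[0, 0, 0], 0]
    - [[0, 0, 0], 0]
    - [[0, 0, 0], 0]

```text
time: 10.18
position: [0.5337, -0.0081, 0.3241]
tool_rot: [3.138, -0.01, 1.335]
wrist_force: [-1.1, -0.6, -4.4]
grip_width: 0.0252
```

Run:
```python
from h import *
np.set_printoptions(precision=4,suppress=True)
s,c=wrist("w3"); print(s["position"],s["tool_rot"])
for n in("w1","w3"):
    c=dict(np.load(n+".npz")); hsv=cv2.cvtColor(c["frame"],cv2.COLOR_BGR2HSV)
    y=cv2.inRange(hsv,(18,120,90),(35,255,255))>0
    t=y&(hsv[...,2]>=170)
    for nm,m in(("all",y),("bright",t)):
        for x,st in blobs(m,150):
            cn=max(cv2.findContours(((m)&(cv2.boundingRect(np.zeros((1,2),int)) is not None)).astype(np.uint8)[st[1]:st[1]+st[3],st[0]:st[0]+st[2]],0,1)[0],key=cv2.contourArea)+np.array(st[:2])
            r=cv2.minAreaRect(cn.astype(np.float32)); B=np.array([ray(c,q,.09)[:2] for q in cv2.boxPoints(r)])
            print(n,nm,x,st,"c",ray(c,x,.09)[:2],"rect",B.mean(0),np.linalg.norm(B[1]-B[0]),np.linalg.norm(B[2]-B[1]))
```

```text
[ 0.5337 -0.0081  0.3241] [ 3.1375 -0.0096  1.3347]
w1 all [377.5  27. ] [362, 9, 32, 38, 973] c [0.6175 0.0937] rect [0.6171 0.0933] 0.02410641349341193 0.02554955252099355
w1 all [440.2 254.5] [427, 242, 27, 26, 567] c [ 0.6501 -0.1244] rect [ 0.6501 -0.1247] 0.025093896073678266 0.027283733069254856
w1 bright [379.3  25.9] [366, 9, 28, 34, 792] c [0.619  0.0941] rect [0.6189 0.0942] 0.02075560738406182 0.022835170191027244
w1 bright [442.7 256.8] [432, 246, 22, 22, 373] c [ 0.6524 -0.1277] rect [ 0.6522 -0.1278] 0.022138083019891036 0.020504407046555963
w3 all [338.   43.4] [321, 22, 35, 43, 1276] c [0.6177 0.0937] rect [0.6175 0.0937] 0.02293044682902587 0.02501658432916937
w3 all [413.1 295.5] [396, 284, 30, 27, 507] c [ 0.6525 -0.1213] rect [ 0.6533 -0.1196] 0.018790551745987875 0.03472339809525256
w3 bright [343.7  44.9] [326, 23, 30, 40, 746] c [0.6213 0.0918] rect [0.6191 0.0936] 0.019791391662662444 0.023241394878414874
w3 bright [416.3 298.5] [401, 290, 25, 20, 290] c [ 0.655  -0.1252] rect [ 0.6523 -0.1268] 0.020304318545563145 0.020818349425885823
```

View pics/w3.png

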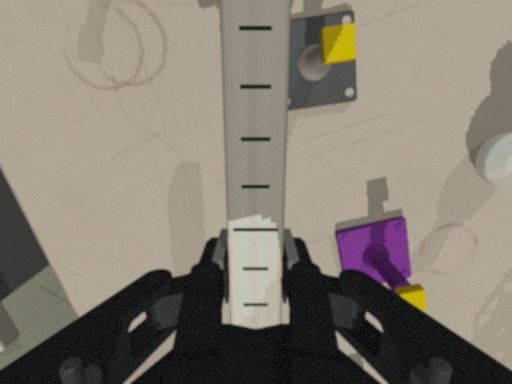

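The near view has the post head at about (338,44), beside the tube at (255,…). The rays at z = 0.09 give (0.6175–0.619, 0.0937), and the face measures about 22–25 mm as it should. I'll aim the balance point at (0.6185, 0.0935), which puts the TCP at (0.6167, 0.089).

Emit:
carry_out:
  moves:
    - [[0.01, 0.012, 0], 0]
    - [[0.0138, 0.0162, 0], 0]
    - [[0.0138, 0.0162, 0], 0]
    - [[0.0138, 0.0162, 0], 0]
    - [[0.0138, 0.0162, 0], 0]
    - [[0.01, 0.012, 0], 0]
    - [[0.004, 0.005, 0], 0]
    - [[0, 0, 0], 0]
    - [[0, 0, 0], 0]
    - [[0, 0, 0], 0]
    - [[0, 0, 0], 0]

```text
time: 11.15
position: [0.6116, 0.0868, 0.323]
tool_rot: [-3.14, -0.007, 1.328]
wrist_force: [1.6, 0.3, -4.8]
grip_width: 0.0253
```

```bash
python3 ft.py
python3 - <<'E'
from h import *
from rig import read_camera
c=read_camera("side");cv2.imwrite("pics/s4.png",cv2.resize(c["frame"][110:290,180:360],None,fx=3.3,fy=3.3,interpolation=cv2.INTER_CUBIC))
E
```

```text
[0.596 0.487 0.496 0.034 0.026 0.031]
F [ 0.17  0.02 -4.3 ] r [0.0002 0.0065] along 0.0063 tau along-axis* -0.027 [0.6121 0.0876 0.3229] [-3.1402 -0.0073  1.3292] 12.6 0.02507124399482225
```

View pics/s4.png

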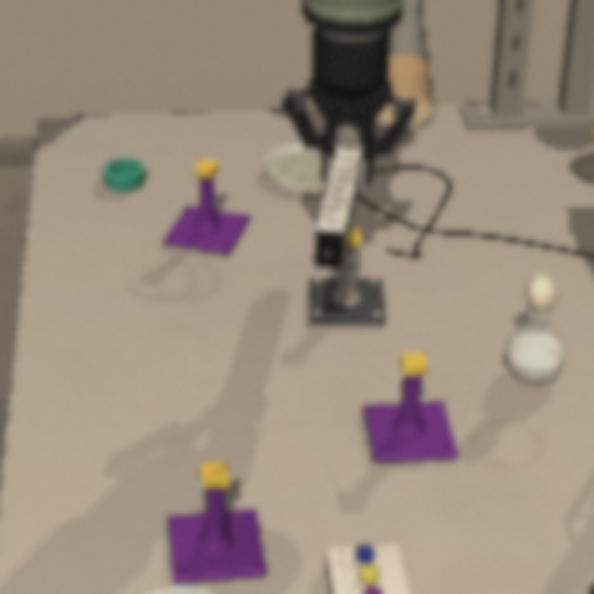

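The side view shows the tube held level above the grey post's head at crop (356,238), clear of everything else. The second average puts the balance point 6 mm toward red, so I'll use 5.3 mm. I'll correct x and come down to just above the head.

Emit:
carry_out:
  moves:
    - [[0.003, 0.0005, -0.01], 0]
    - [[0.002, 0.0003, -0.01], 0]
    - [[0.001, 0, -0.01], 0]
    - [[0.0, 0, -0.008], 0]
    - [[0, 0, -0.004], 0]
    - [[0, 0, 0], 0]
    - [[0, 0, 0], 0]

```text
time: 13.28
position: [0.6183, 0.0885, 0.2745]
tool_rot: [-3.138, -0.006, 1.329]
wrist_force: [-0.3, -0.4, -3.6]
grip_width: 0.0251
```

Emit:
carry_out:
  moves:
    - [[-0.0007, 0, -0.002], 0]
    - [[0, 0, -0.002], 0]
    - [[0, 0, -0.0015], 0]
    - [[0, 0, 0], 0]
    - [[0, 0, 0], 0]

```text
time: 13.7
position: [0.6177, 0.0884, 0.2694]
tool_rot: [-3.139, -0.007, 1.329]
wrist_force: [1.9, -0.4, -4.3]
grip_width: 0.0252
```

Emit:
carry_out:
  moves:
    - [[0, 0, -0.001], 0]
    - [[0, 0, -0.001], 0]
    - [[0, 0, 0], 0]
    - [[0, 0, 0], 0]

```text
time: 14.03
position: [0.6178, 0.0884, 0.268]
tool_rot: [-3.14, -0.007, 1.329]
wrist_force: [-0.3, 0.0, -1.7]
grip_width: 0.025
```

Emit:
carry_out:
  moves:
    - [[0, 0, -0.0007], 0]
    - [[0, 0, 0], 0]
    - [[0, 0, 0], 0]

```text
time: 14.28
position: [0.6178, 0.0884, 0.2676]
tool_rot: [-3.14, -0.008, 1.329]
wrist_force: [-1.7, -0.4, -0.4]
grip_width: 0.0252
```

```bash
python3 ft.py
python3 - <<'E'
from h import *
from rig import read_camera
c=read_camera("side");cv2.imwrite("pics/s5.png",cv2.resize(c["frame"][130:220,240:330],None,fx=6.6,fy=6.6,interpolation=cv2.INTER_CUBIC))
E
```

```text
[0.531 0.478 0.581 0.031 0.032 0.023]
F [-1.78 -0.09 -0.45] r [0.7483 0.063 ] along 0.2402 tau along-axis* -0.108 [0.6178 0.0885 0.2675] [-3.1403 -0.0076  1.3292] 15.7333 0.024928845642289144
```

View pics/s5.png

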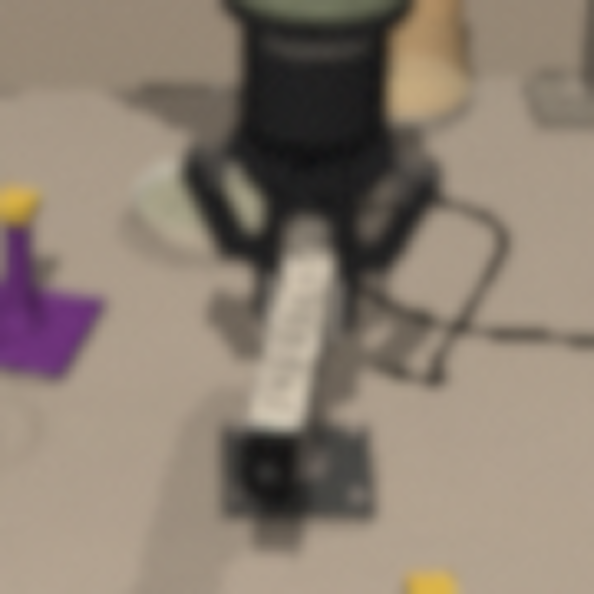

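The side view shows the tube level over the head, and the vertical force is near zero, so the head now carries it. I'll open the fingers partially.

Emit:
carry_out:
  moves:
    - [[0, 0, 0], 0]
    - [[0, 0, 0], 0]
    - [[0, 0, 0], 0]
    - [[0, 0, 0], 0]
    - [[0, 0, 0], 0]
    - [[0, 0, 0], 0]
    - [[0, 0, 0], 0]
    - [[0, 0, 0], 0]
    - [[0, 0, 0], 0]
    - [[0, 0, 0], 0]
  claw: 0.1

```text
time: 16.67
position: [0.6186, 0.0885, 0.2681]
tool_rot: [3.14, -0.008, 1.329]
wrist_force: [-0.6, 0.4, -0.4]
grip_width: 0.0383
```

Run:
```python
from h import *
from rig import read_camera
s,w=wrist("w6");print(s["time"],np.round(s["position"],4),np.round(s["wrist_force"],2),np.round(s["wrist_torque"],3),s["grip_width"])
c=read_camera("side")
a=cv2.resize(c["frame"][130:220,240:330],(384,384),interpolation=cv2.INTER_CUBIC)
cv2.imwrite("pics/j6.png",np.hstack([w["frame"][:,100:500],a]))
```

```text
16.6667 [0.6186 0.0885 0.2681] [-0.61  0.4  -0.45] [-0.065  0.007  0.055] 0.038349111244483834
```

View pics/j6.png

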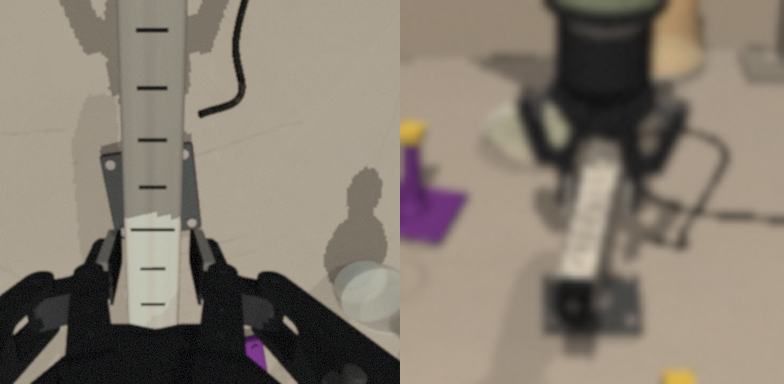

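After release the tube hasn't moved: the ticks are at the same wrist pixels, with the long one at row 229. I'll open wider, rise straight up and check again.

Emit:
carry_out:
  moves:
    - [[0, 0, 0], 0]
    - [[0, 0, 0], 0]
    - [[0, 0, 0], 0]
    - [[0, 0, 0], 0]
    - [[0, 0, 0.005], 0]
    - [[0, 0, 0.01], 0]
    - [[0, 0, 0.01], 0]
    - [[0, 0, 0.02], 0]
    - [[0, 0, 0.025], 0]
    - [[0, 0, 0.025], 0]
    - [[0, 0, 0.01], 0]
    - [[0, 0, 0], 0]
    - [[0, 0, 0], 0]
    - [[0, 0, 0], 0]
    - [[0, 0, 0], 0]
    - [[0, 0, 0], 0]
    - [[0, 0, 0], 0]
    - [[0, 0, 0], 0]
    - [[0, 0, 0], 0]
    - [[0, 0, 0], 0]
  claw: -0.4

```text
time: 18.43
position: [0.617, 0.0879, 0.3795]
tool_rot: [-3.14, -0.007, 1.328]
wrist_force: [0.2, 0.3, 0.1]
grip_width: 0.0597
```

Run:
```python
from h import *
from rig import read_camera
s,w=wrist("w7");print(s["time"],np.round(s["position"],4),np.round(s["wrist_force"],2),s["grip_width"])
c=read_camera("side")
a=cv2.resize(c["frame"][110:230,220:340],(384,384),interpolation=cv2.INTER_CUBIC)
cv2.imwrite("pics/j7.png",np.hstack([w["frame"][:,100:500],a]))
```

```text
18.4333 [0.617  0.0879 0.3795] [0.15 0.3  0.07] 0.05974970715543049
```

View pics/j7.png

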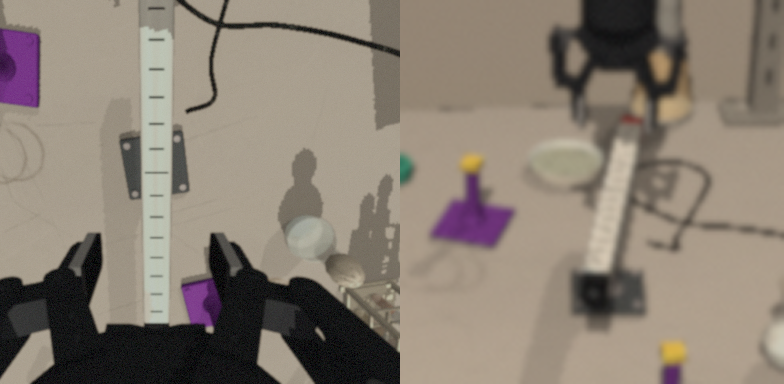

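The tube rests on the post and the gripper is clear of it. I'll do a last numeric check that it's level and still, from the tick spacing at underside height 0.0886, comparing two frames.

Run:
```python
from h import *
a=dict(np.load("w7.npz")); s,b=wrist("w8")
for c in(a,b):
    g=c["frame"].mean(2)[:,252:262].mean(1); R=[v for v in range(35,320) if g[v]==g[v-4:v+5].min() and g[v]<g[v-8:v+9].max()-25]
    P=np.array([ray(c,(257,v),.1246)[:2] for v in R]); print(R,np.linalg.norm(np.diff(P,axis=0),axis=1).round(4))
print("mean abs diff",cv2.absdiff(a["frame"],b["frame"])[:230].mean(),s["time"])
```

```text
[39, 69, 97, 123, 148, 172, 195, 217, 237, 257, 276, 294, 311] [0.0205 0.0202 0.0198 0.02   0.0202 0.0204 0.0205 0.0195 0.0205 0.0203
 0.0201 0.0199]
[40, 69, 97, 123, 148, 172, 195, 217, 237, 257, 276, 294, 311] [0.0198 0.0202 0.0198 0.0201 0.0203 0.0204 0.0205 0.0196 0.0205 0.0204
 0.0202 0.0199]
mean abs diff 1.9326511548913043 18.5333
```

The ticks measure an even 20 mm all along the tube, so it's level at the right height, and nothing is moving. Handing in.

```bash
python3 -c "
from rig import *
print(sign_off())"
```

```text
the job is handed in; nothing more can be done
None
```

The tube is balanced level on the grey post's yellow head, and I've handed the job in at about 18.5 s of the 64 s allowed.

**Finding the balance point:** I lifted the tube at two points and used the wrist torque to find where it balances. It lies about 20 mm from the middle, toward the black end. The first lift (4 readings) and the second (30 readings, taken twice) agreed to within about 4 mm.

**Placing it:** I lowered the tube with that point over the head at about (0.6185, 0.0935). I let go once the wrist carried almost no weight (about 0.4 N), then raised the gripper clear.

**Last checks:**
- **Level:** the ticks measure an even 20 mm along the part of the tube in view at the expected height, so it is level.
- **Still:** two frames 0.1 s apart matched, and the wrist force was near zero.
- **Other objects:** I never moved near the petri dish, dye set, glass dish or tape roll, but I didn't re-measure where they are.

**One disagreement:** just before release there was a sideways force of about 1.8 N at the wrist, probably friction against the head. It eased when the fingers opened, and the tube did not visibly move.

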